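# Reset and start the welding fume extractor

### The arm

A 6-joint arm with a two-finger parallel gripper is mounted at the origin on the work surface. World frame = base frame: x ahead of the robot, y to its left, z up, the work surface at z = 0. Lengths are in mm, angles in rad, forces in N, time in s.
With the tool pointing down it reaches from about 250 to 725 mm from the base axis. Payload 4 kg.
Tool frame: the origin (TCP) lies at the very end of the fingers, on their centre line; the grasp point (between the pads) lies env.tcp_to_grasp behind it (env.tcp_to_grasp is the distance from the TCP to the grasp point, in mm); z points along the fingers, y is the line along which they close (so a half turn about z gives the same grasp; the last joint's range is limited). The gripper opens to 85 mm and grips with 20 to 120 N. Pads are 22 mm wide; open, the fingers measure 114 mm over their backs; the gripper's body (76 mm by 85 mm) begins 54 mm behind the grasp point. The pads swing forward as they close: fully open they stand 13 mm farther back than shut.
Start: joints at [-1.179, 0.241, 0.005, 1.335, 0, 1.571], TCP at [190.924, -462.112, 231.306] pointing down, gripper open.
Joint ranges: [-2.72, 2.72], [-1.05, 1.87], [-1.09, 1.28], [-1.99, 2.15], [-1.42, 1.44], [-3.14, 3.14]. Speed limits (rad/s): [2.79, 2.79, 3.14, 3.14, 3.14, 3.14].

### API

Orientations are given as a unit quaternion [x, y, z, w].
In Python, from workcell import env, viewer, order gives the robot as it stands. The module is installed in compiled form; this text tells all that it offers.
- The arm moves only by the tool drive_tool, never from a script. Its argument "moves" is one flat list of numbers, 7 for each row, row after row: the finger opening in mm, from 0 to 85.4, then the shift along the world's x, y, z in mm, then the turn, a rotation vector about the world's x, y, z in rad. In form: [grip, tx, ty, tz, rx, ry, rz, grip, tx, ty, tz, rx, ry, rz, ...]. A call has 1 to 10 rows; each row shifts and turns the commanded pose from where the row before left it; what a row does not reach is not made up. A row lasts 1/8 s, in which the tool goes at most 62.5 mm and 10.7 degrees, less where a joint would pass 70% of its speed; a pose out of reach is approached as far as the arm can. A call with a gripper value outside its range is refused whole. The fingers move at their own pace and stop on an object; "grip_force" is the grip in N (left out, the last holds). Time passes only in rows, so rows that do not move let the fingers close. It gives the time, the measured TCP pose, the force, the opening and the grip force at its end, in the units of the state.
- env.state(): the state, without advancing time (a new reading comes with each control period).
- viewer.snapshot(name): name is "scene" or "top" or "wrist"; returns a dict with "image" (480x640x3 uint8, blue, green, red), "fovy" (degrees; the focal length in pixels is half the picture's height over the tangent of half this angle, whatever the lens; pixels are square), "cx", "cy" (the principal point, pixels), "T" (4x4, takes a point from camera to world coordinates). Camera axes: x right, y up, looking along -z (the intrinsics and any distortion apply to the point x, -y, -z); pixel columns grow to the right and rows downward; lengths in mm; the calibration is good to about 2 mm. The wrist camera is an equidistant fisheye: a pixel r from the principal point sees the ray r / f radians off the axis. A picture is of the moment at which its call begins. There is no depth.
- order.close_job(): hands the job in; it is judged then, once.
The state is a dict: "time_s": time; "joint_pos": joint angles; "joint_vel": joint speeds; "effort": joint torques, N m; "ee_pos": TCP position; "eef_rot": TCP orientation; "force": force on the tool from outside, world axes, zero at the start; "wrist_torque": the same for the moment, N m; "width": finger opening in mm; "grip_force": force on a finger pad.
Only numpy, scipy, OpenCV 4.12 (cv2) and the standard library are available. Lean on these libraries where they do the work, as an engineer would, in place of code of your own. Each camera call takes 0.05 s, during which the arm holds its last target. There are 200 camera calls.

### The job

Get the fume extractor running before the next weld: on the orange control box, press the yellow reset key and then the green start key, each firmly but gently until it pushes back, holding it down for a moment before letting go. Do not press the red stop key, and leave the blue control box alone.

Things in the scene. Friction and masses are not known exactly. Their poses are not given: they have to be found in the camera images.
- yellow_key: yellow reset key on the orange box: 34 x 34 mm, 4 mm proud of the box's level top. Origin: centre of its top face, 74 mm above the table; z up, y along the row of keys, x across it. Gives from 3 N, bottoms out after 2 mm at 9 N, springs back; registers when a fingertip presses it with over 4 N for 0.2 s; 6 to 9 N is a good press, over 30 N breaks it.
- green_key: green start key, the middle one of the three on the orange box: same size, origin, axes and behaviour as the yellow key; it lies 60 mm from it along the row (at y = -60 mm in the yellow key's frame), with 26 mm between their edges.
- red_key: red stop key on the orange box: same size, origin and axes, 60 mm beyond the green key (y = -120 mm in the yellow key's frame). Must not be pressed. The orange box is fixed, 120 (x) x 200 (y) x 70 mm high; the row of keys lies 15 mm towards -x from its centre line, a dark display on the +x side.
- positioner_box: blue control box of another machine, fixed, same size, 120 (x) x 200 (y) x 70 mm high, with three like keys in another order (tops 74 mm above the table). Origin: centre of its underside, z up. Not to be touched. Loose tools and tube offcuts up to 50 mm high also lie about the table.
Things that resemble listed ones, but are neither listed nor needed, are in the scene too. Leave any purple look-alike of the part that bears yellow_key alone.

How it is judged (in metres and radians):
On the way, in this order (a step that is already met when the one before it is completed fails the run):
1. the yellow key is pressed by the fingers with more than 4 N for 0.2 s (contact force between yellow_key and the fingers above 4 N), for 0.2 s.
2. then the green key is pressed by the fingers with more than 4 N for 0.2 s (contact force between green_key and the fingers above 4 N), for 0.2 s.
At the end, for the whole second after the job is handed in: Both the yellow and then the green key have been pressed, and all three keys of the orange box are let go: nothing bears on any of them with 0.5 N or more (contact force between each of yellow_key, green_key, red_key and anything else below 0.5 N); the robot touches nothing.
It fails at once if the red stop key is pressed with more than 2 N (contact force between red_key and anything else above 2 N).
It fails at once if the blue control box or one of its keys is touched with more than 2 N (contact force between positioner_box and anything else above 2 N).
It fails at once if the yellow or the green key is pressed with more than 30 N (contact force between any of yellow_key, green_key and anything else above 30 N).
It also fails if it takes over 35 s, if anything falls off the work surface, if the arm or the gripper's body presses on something with over 40 N, if the wrist force passes 120 N, or if a joint passes its speed limit or range.

## Working session

There is one attempt and no reset: what is moved stays moved. The work goes in short steps, Python scripts to look and compute and a tool call to move; the robot and the scene stay as the last step left them, time stands still between calls to the robot, and variables do not carry over. Pictures are saved under pics/ and viewed, at most 10 in all, crops included, and the job is handed in when it is done.

Besides the shell and the picture viewer there is one more tool, called in YAML: its name, and indented under it one key for each argument. drive_tool: Moves the arm, as the interface text tells. Its arguments: {"type":"object","properties":{"moves":{"type":"array","items":{"type":"number"}},"grip_force":{"type":"number"}},"required":["moves"]}

```bash
mkdir -p pics; cat > h.py <<'E'
import numpy as np, cv2
from workcell import env, viewer, order
def snap(n,f):
    s=viewer.snapshot(n); cv2.imwrite(f'pics/{f}.png',s['image']); np.savez(f'pics/{f}.npz',**{k:np.array(v) for k,v in s.items()}); return s
def ray(s,u,v,z,fish=False):
    f=240/np.tan(np.radians(float(s['fovy']))/2); x=(u-s['cx'])/f; y=(v-s['cy'])/f
    if fish:
        r=np.hypot(x,y); k=np.sin(r)/max(r,1e-9); d=np.array([x*k,-y*k,-np.cos(r)])
    else: d=np.array([x,-y,-1.])
    T=s['T']; d=T[:3,:3]@d; o=T[:3,3]; return o+d*(z-o[2])/d[2]
E
python3 - <<'E'
from h import *
a=snap('top','top0'); b=snap('scene','scene0')
print(a['T'],a['fovy'],env.state(),env.tcp_to_grasp)
E
```

```text
[[-8.40694071e-03  9.90231516e-01 -1.39179269e-01  5.27240404e+02]
 [-9.99964634e-01 -8.29276096e-03  1.40028138e-03 -2.01612428e+01]
 [ 2.32422346e-04  1.39186119e-01  9.90266212e-01  9.21222880e+02]
 [ 0.00000000e+00  0.00000000e+00  0.00000000e+00  1.00000000e+00]] 51.30561841943879 {'time_s': 0.1, 'joint_pos': array([-1.17900986e+00,  2.41346599e-01,  3.84153502e-03,  1.33518803e+00,
        1.59879584e-05,  1.57080850e+00]), 'joint_vel': array([ 0.00139704, -0.00091083,  0.00313365,  0.00175196, -0.00033413,
        0.00088581]), 'effort': array([-2.27932705e-04, -3.73136330e+01,  2.53010756e+01,  1.08291980e-02,
       -8.47839431e-06, -1.78650321e-06]), 'ee_pos': array([ 190.70708767, -461.58599   ,  230.49085033]), 'eef_rot': array([ 9.80874945e-01,  1.94636695e-01, -1.76760552e-04, -9.31799702e-04]), 'force': array([ 0.40047821, -0.13534515,  0.94323263]), 'wrist_torque': array([-0.02551518,  0.03356742, -0.02658699]), 'grip_force': 0.0, 'width': 85.27981942893695} 18.700000000000003
```

View pics/top0.png

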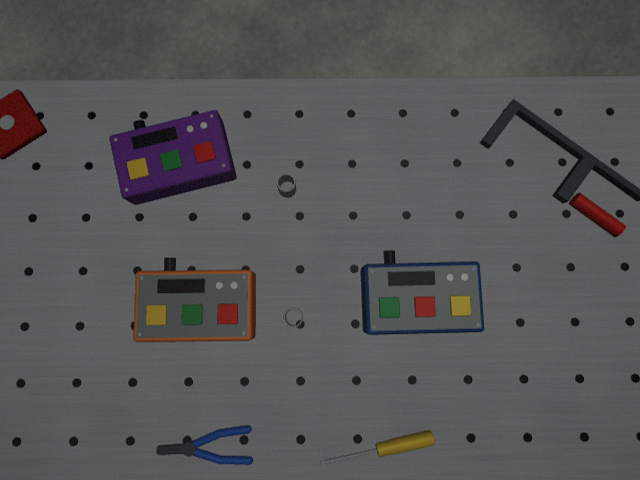

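View pics/scene0.png

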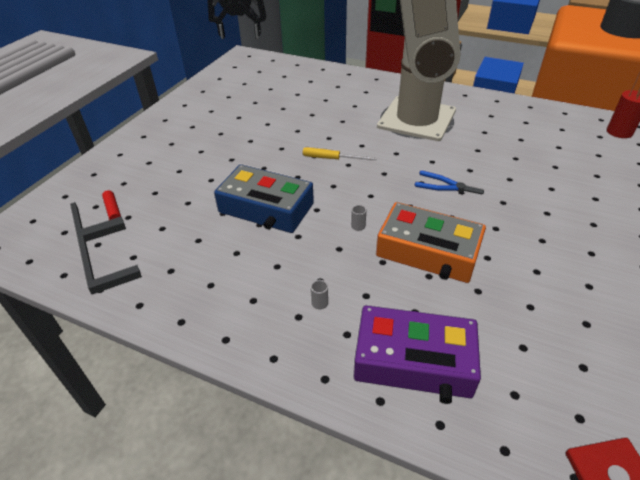

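The top view shows three boxes. Orange is at (194,305) with yellow, green and red keys at (156,315), (192,314) and (228,314). Blue is at (422,300) with its keys in the order green, red, yellow. The purple look-alike is at (172,157). The orange box fits: its body is orange and its green key is in the middle. I'll measure it and check it in one crop.

```bash
python3 - <<'E'
from h import *
for n in ('top0','scene0'):
    s=dict(np.load(f'pics/{n}.npz')); hsv=cv2.cvtColor(s['image'],cv2.COLOR_BGR2HSV)
    for nm,ms in dict(y=[((20,120,60),(32,255,255))],g=[((50,100,40),(75,255,255))],r=[((0,150,60),(6,255,255)),((174,150,60),(180,255,255))]).items():
        m=sum(cv2.inRange(hsv,*x) for x in ms).astype(np.uint8)
        if n=='top0': m[:, 265:]=0; m[:240]=0; m[345:]=0
        else: m[:200]=0; m[285:]=0; m[:,:380]=0;m[:,490:]=0
        k,_,st,c=cv2.connectedComponentsWithStats(m)
        i=1+np.argmax(st[1:,4]); print(n,nm,c[i].round(1),st[i,4],ray(s,*c[i],74).round(1))
    if n=='top0': cv2.imwrite('pics/crop.png',cv2.resize(s['image'][250:350,120:270],None,fx=4,fy=4,interpolation=2))
E
```

```text
top0 y [155.8 314.4] 409 [519.1 240.8  74. ]
top0 g [191.4 314.2] 389 [519.  181.2  74. ]
top0 r [227.5 313.5] 398 [519.5 120.8  74. ]
scene0 y [463.  231.1] 204 [521.4 239.8  74. ]
scene0 g [434.1 223.6] 177 [521.9 180.2  74. ]
scene0 r [406.1 216.2] 167 [522.3 120.4  74. ]
```

View pics/crop.png

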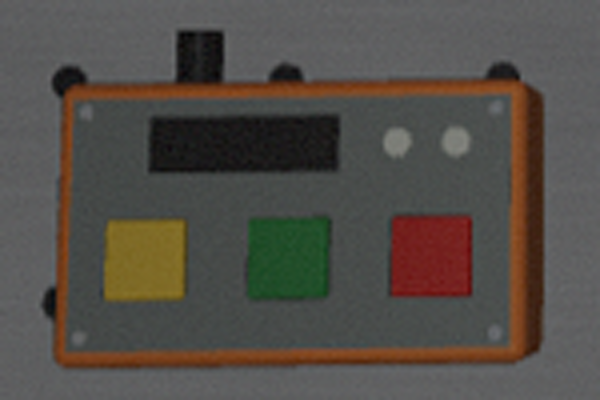

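The crop confirms it: orange body, yellow key at px (156,314), green in the middle and red at the right. Yellow is about (520,240) and green about (520,180). I'll travel high with the gripper closing.

drive_tool:
  moves: [0,25,54,0,0,0,0.09,0,25,54,0,0,0,0.09,0,25,54,0,0,0,0.09,0,25,54,0,0,0,0.09,0,25,54,0,0,0,0.09,0,25,54,0,0,0,0.09,0,25,54,0,0,0,0.09,0,25,54,0,0,0,0.09,0,25,54,0,0,0,0.09,0,25,54,0,0,0,0.09]

```text
time_s: 1.35
ee_pos: [441.2, 79.8, 231.1]
eef_rot: [0.798, 0.603, -0.0, 0.0]
force: [0.7, -0.6, 0.7]
width: -0.1
grip_force: 0.0
```

drive_tool:
  moves: [0,25,54,0,0,0,0.09,0,25,54,0,0,0,0.09,0,29,54,0,0,0,0.1,0,0,0,-40,0,0,0,0,0,0,-40,0,0,0,0,0,0,-30,0,0,0,0,0,0,0,0,0,0,0,0,0,0,0,0,0]

```text
time_s: 2.35
ee_pos: [520.5, 240.1, 122.3]
eef_rot: [0.707, 0.707, 0.001, 0.0]
force: [-0.2, -0.2, 1.2]
width: -0.0
grip_force: 0.0
```

```bash
python3 - <<'E'
from h import *
s=snap('wrist','w1'); e=env.state(); print({k:e[k] for k in('time_s','ee_pos','eef_rot','force','width','joint_pos')})
hsv=cv2.cvtColor(s['image'],cv2.COLOR_BGR2HSV)
for nm,ms in dict(y=[((20,120,60),(32,255,255))],g=[((50,100,40),(75,255,255))],r=[((0,150,60),(6,255,255)),((174,150,60),(180,255,255))]).items():
    m=sum(cv2.inRange(hsv,*x) for x in ms).astype(np.uint8)
    k,_,st,c=cv2.connectedComponentsWithStats(m)
    for i in range(1,k):
        if st[i,4]>150: print(nm,c[i].round(1),st[i],ray(s,*c[i],74,True).round(1))
E
```

```text
{'time_s': 2.4, 'ee_pos': array([520.99405203, 240.30326019, 122.95562573]), 'eef_rot': array([7.06799809e-01, 7.07412299e-01, 1.28520899e-03, 4.65459236e-04]), 'force': array([-0.21219216, -0.22659954,  1.12341008]), 'width': 0.10086230539709182, 'joint_pos': array([4.32152666e-01, 4.49000221e-01, 1.52120224e-02, 1.13427438e+00,
       1.69676998e-05, 2.00208282e+00])}
y [324.8 266. ] [ 295  239   61   56 3298] [519.8 241.7  74. ]
r [635.6 341. ] [630 324  10  32 209] [785.2 165.   74. ]
r [326.5 411.3] [318 402  18  19 274] [520.8 129.5  74. ]
```

View pics/w1.png

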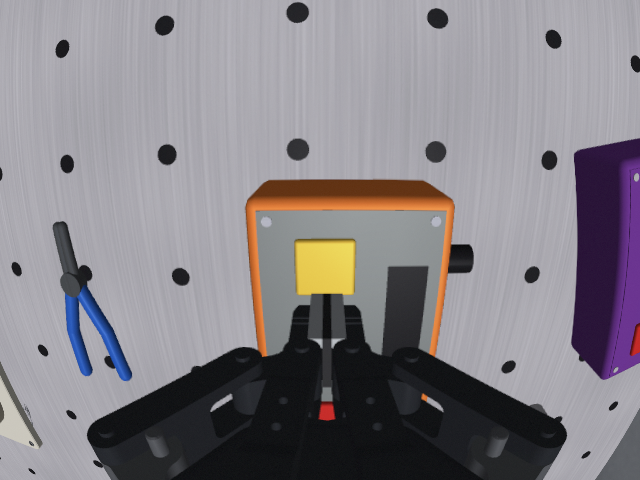

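The wrist view shows the yellow key at px (325,266), which is (520,241), right under the fingertips. Descending.

drive_tool:
  moves: [0,0,0,-20,0,0,0,0,0,0,-15,0,0,0,0,0,0,-8,0,0,0,0,0,0,-2,0,0,0,0,0,0,0,0,0,0]

```text
time_s: 3.02
ee_pos: [520.2, 240.0, 76.6]
eef_rot: [0.707, 0.707, 0.0, 0.0]
force: [0.5, 0.1, 0.2]
width: -0.2
grip_force: 0.0
```

drive_tool:
  moves: [0,0,0,-1,0,0,0,0,0,0,-1,0,0,0,0,0,0,-0.5,0,0,0,0,0,0,0,0,0,0]

```text
time_s: 3.52
ee_pos: [520.1, 240.0, 74.3]
eef_rot: [0.707, 0.707, 0.0, 0.0]
force: [-0.2, -0.6, 2.6]
width: -0.2
grip_force: 1.4
```

drive_tool:
  moves: [0,0,0,-0.7,0,0,0,0,0,0,0,0,0,0]

```text
time_s: 3.78
ee_pos: [520.1, 240.0, 73.6]
eef_rot: [0.707, 0.707, 0.0, 0.0]
force: [-1.2, -0.3, 4.6]
width: 0.0
grip_force: 2.5
```

drive_tool:
  moves: [0,0,0,-0.7,0,0,0,0,0,0,0,0,0,0]

```text
time_s: 4.03
ee_pos: [520.1, 240.0, 73.0]
eef_rot: [0.707, 0.707, 0.0, 0.0]
force: [-2.1, -0.8, 6.8]
width: -0.1
grip_force: 3.3
```

drive_tool:
  moves: [0,0,0,-0.4,0,0,0,0,0,0,0,0,0,0,0,0,0,0,0,0,0,0,0,0,0,0,0,0]

```text
time_s: 4.53
ee_pos: [520.1, 240.0, 72.8]
eef_rot: [0.707, 0.707, 0.0, 0.0]
force: [-1.7, -0.4, 7.8]
width: 0.2
grip_force: 3.6
```

The yellow key held at about 7.5 N. Now lift and shift to green, 60 mm along -y.

drive_tool:
  moves: [0,0,0,10,0,0,0,0,0,0,20,0,0,0,0,0,-30,0,0,0,0,0,0,-30,0,0,0,0,0,0,0,0,0,0,0,0,0,-20,0,0,0,0,0,0,-6,0,0,0,0,0,0,0,0,0,0]

```text
validation failed for argument at $.mo...
```

drive_tool:
  moves: [0,0,0,-1,0,0,0,0,0,0,-1,0,0,0,0,0,0,-0.5,0,0,0,0,0,0,0,0,0,0]

```text
time_s: 5.03
ee_pos: [520.2, 240.0, 72.2]
eef_rot: [0.707, 0.707, 0.001, 0.0]
force: [-5.7, -1.8, 16.7]
width: -0.1
grip_force: 8.6
```

The first call was malformed and refused, so the second one pressed the yellow key further, to about 17 N. That is under the 30 N limit. I'm lifting now, one call at a time.

drive_tool:
  moves: [0,0,0,10,0,0,0,0,0,0,20,0,0,0,0,0,-30,0,0,0,0,0,0,-30,0,0,0,0,0,0,0,0,0,0,0]

```text
time_s: 5.65
ee_pos: [519.5, 178.1, 98.9]
eef_rot: [0.708, 0.706, -0.001, -0.0]
force: [0.1, -0.1, 0.4]
width: 0.0
grip_force: 0.0
```

drive_tool:
  moves: [0,0,1,-14,0,0,0,0,0,0,-7,0,0,0,0,0,0,0,0,0,0]

```text
time_s: 6.02
ee_pos: [518.8, 181.3, 77.0]
eef_rot: [0.706, 0.708, -0.001, -0.001]
force: [0.5, -0.4, 0.1]
width: 0.1
grip_force: 0.0
```

drive_tool:
  moves: [0,0,0,-1,0,0,0,0,0,0,-1,0,0,0,0,0,0,-0.7,0,0,0,0,0,0,0,0,0,0]

```text
time_s: 6.52
ee_pos: [520.0, 180.9, 75.9]
eef_rot: [0.707, 0.707, 0.0, 0.0]
force: [0.1, -1.0, 0.4]
width: -0.2
grip_force: 0.0
```

drive_tool:
  moves: [0,0,0,-1,0,0,0,0,0,0,-1,0,0,0,0,0,0,0,0,0,0]

```text
time_s: 6.9
ee_pos: [520.0, 180.9, 74.2]
eef_rot: [0.707, 0.707, 0.0, 0.0]
force: [-0.1, -0.0, 3.3]
width: 0.1
grip_force: 1.5
```

drive_tool:
  moves: [0,0,0,-0.7,0,0,0,0,0,0,-0.7,0,0,0,0,0,0,0,0,0,0]

```text
time_s: 7.28
ee_pos: [520.0, 180.9, 73.0]
eef_rot: [0.707, 0.707, 0.0, 0.0]
force: [-1.1, -0.5, 7.5]
width: 0.3
grip_force: 3.2
```

drive_tool:
  moves: [0,0,0,-0.4,0,0,0,0,0,0,0,0,0,0,0,0,0,0,0,0,0,0,0,0,0,0,0,0]

```text
time_s: 7.78
ee_pos: [520.0, 180.9, 72.8]
eef_rot: [0.707, 0.707, 0.0, 0.0]
force: [-3.1, -1.9, 6.6]
width: -0.1
grip_force: 3.6
```

The green key held at about 7 N. Lifting clear.

drive_tool:
  moves: [0,0,0,10,0,0,0,0,0,0,40,0,0,0,0,0,0,40,0,0,0,0,0,0,0,0,0,0,0,0,0,0,0,0,0]

```text
time_s: 8.4
ee_pos: [519.6, 180.8, 161.6]
eef_rot: [0.707, 0.707, -0.0, -0.0]
force: [-0.8, 0.0, -0.5]
width: 0.3
grip_force: 0.0
```

```bash
python3 -c "
from h import *
print(order.close_job())"
```

```text
the job is handed in; nothing more can be done
None
```

The job is handed in, with no verdict shown: I pressed the yellow key, then the green key, and held each at about 7 N; a mistyped move briefly took the yellow key to about 17 N (limit 30 N). The arm then lifted clear, and I never moved onto the red key or the blue box.

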